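# Snap the cap onto the insulated jug and keep it pressed home

### The arm

A 6-joint arm with a two-finger parallel gripper is mounted at the origin on the work surface. World frame = base frame: x ahead of the robot, y to its left, z up, the work surface at z = 0. Lengths are in mm, angles in rad, forces in N, time in s.
With the tool pointing down it reaches from about 275 to 750 mm from the base axis. Payload 10.2 kg.
Tool frame: the origin (TCP) lies midway between the tips of the shut fingers; the grasp point (between the pads) lies 19 mm behind it; z points along the fingers, y is the line along which they close (so a half turn about z gives the same grasp; the last joint's range is limited). The gripper opens to 85 mm and grips with 20 to 120 N. Pads are 22 mm wide; open, the fingers measure 114 mm over their backs; the gripper's body (76 mm by 85 mm) begins 54 mm behind the grasp point. The pads swing forward as they close: fully open they stand 13 mm farther back than shut.
Start: joints at [0.887, 0.313, 1.498, -0, 1.331, -0.223], TCP at [233.462, 470.241, 231.294] pointing down, gripper open.
Joint ranges: [-2.94, 2.94], [-0.97, 2.17], [0.19, 2.56], [-1.23, 4.37], [0.02, 3.11], [-2.88, 2.88]. Speed limits (rad/s): [2.39, 2.39, 3.01, 3.14, 3.14, 3.14].

### API

Orientations are given as a unit quaternion [x, y, z, w].
In Python, from station import ctrl gives the robot as it stands. The module is installed in compiled form; this text tells all that it offers. Calls block until the motion is done:
- ctrl.move_to(position, orientation): joint-space move of the TCP to a pose.
- ctrl.servo_line(position, ori=None, v=150): straight line of the TCP; ori=None keeps the orientation; v is the mean speed in mm/s.
- ctrl.move_joints(angles): joint-space move.
- ctrl.ungrasp() and ctrl.grasp(): open the fingers fully, or close them until they stop; the grip force is fixed at half the most.
- ctrl.sleep(seconds).
- ctrl.ik(position, orientation): joint angles nearest the present ones, or None.
- ctrl.snapshot(name): name is "side" or "top"; returns the picture (420x560x3 uint8, red, green, blue); there is no depth.
- ctrl.calibration(name): a dict with "camera_matrix" (3x3 intrinsics, pixels), "cam_to_world" (4x4, takes a point from camera to world coordinates). Camera axes: x right, y down, z forward; pixel columns grow to the right and rows downward; lengths in mm; the calibration is good to about 2 mm. A picture is of the moment at which its call begins. calibration takes no time and is no camera call.
A pose or a line that the arm cannot do raises ctrl.MotionError and nothing moves.
- ctrl.hand_in(): hands the job in; it is judged then, once.
Trained networks look in the newest picture that a camera, given by its name, has taken for a name from the list of things; names that differ only in an ending like _2 or _b are one class to them, and where a whole thing is asked for, a point or a joint stands for the part that bears it (a point fixed in the world has none). Each returns a list of dicts, best first, with "p" (0 to 1); they miss things now and then, are a little off and sometimes report something else, mostly with a low value. They report only what shows in the picture. A call takes as long as a camera call. They do not tell look-alikes from the thing itself.
- ctrl.spot_in(target, camera): "centre" ([column, row] in pixels, amid what is visible of it).
Readings, each from a call of its own:
- ctrl.get_clock(): time.
- ctrl.get_joint_positions(): joint angles.
- ctrl.get_dq(): joint speeds.
- ctrl.get_tau(): joint torques, N m.
- ctrl.get_ee_pos(): TCP position.
- ctrl.get_orientation(): TCP orientation.
- ctrl.get_contact_force(): force on the tool from outside, world axes, zero at the start.
- ctrl.get_moment(): the same for the moment, N m.
- ctrl.get_gripper_width(): finger opening in mm.
- ctrl.get_gripper_force(): force on a finger pad.
Only numpy, scipy, OpenCV 4.12 (cv2) and the standard library are available. Lean on these libraries where they do the work, as an engineer would, in place of code of your own. Each camera call takes 0.05 s, during which the arm holds its last target. There are 200 camera calls.

### The job

Close the insulated jug on the counter: pick up the small ribbed snap cap (the narrower, taller of the two caps), set it mouth down and upright over the jug's neck, and press it down until it clicks past the snap balls. After the click keep pressing against the springy seal until the cap's rim is fully home on the black collar, and finish while still holding the cap pressed down there: do not let go. Leave the wide cap, the tumbler, the carafe and the pitcher where they are.

Things in the scene. Friction and masses are not known exactly. Their poses are not given: they have to be found in the camera images.
- cap_center (a point): Centre (half-way up, 20 mm above its rim) of the small snap cap: a white ribbed plastic cylinder, 50 mm diameter (51 over the ribs), 40 mm tall, flat top, about 50 g, loose, standing mouth down on the counter, left or right of the jug. z points up out of its top. It is round: yaw does not matter; grip it across its diameter from above.
- cap: The same snap cap; origin at the centre of its lower rim, z up. Its mouth opens below: 30 mm clear width inside a rounded snap bead that lies 2 to 6 mm above the rim; 38 mm wide above the bead; 22 mm deep inside.
- collar (a point): Point on the axis of the jug's neck, on the flat black collar (58 mm diameter, 125 mm above the counter) where the cap's rim lands when fully home, cap_center then 20 mm above this point; z up. The neck above it is a steel stud 26 mm in diameter and 20 mm high, topped by the rubber seal.
- jug_foot (a point): Centre of the underside of the jug: squat steel insulated jug fixed to the counter, 110 mm diameter, upright; black handle on its local +x side reaching 97 mm from the axis, all below 101 mm height.
- balls (a point): Point on the neck's axis, 14 mm above the collar, level with four sprung steel snap balls (34 mm across them). The cap's bead meets them with cap_center 34 mm above the collar; it takes about 7 to 11 N to force it past; the click (force drop) comes with cap_center about 29 mm above the collar. If let go after that the cap stays on but springs up to cap_center about 26 mm above the collar.
- seal (a joint): How far the round black rubber spring seal on top of the neck (19 mm diameter, top 32 mm above the collar when free) is pushed down, m. The cap meets it with cap_center 30 mm above the collar; spring 0.9 N per mm; about 0.004 with the cap snapped on but let go, 0.010 (9 N) with the cap fully home, where the rim meets the rigid collar.
- widecap_center (a point): Centre (half-way up, 15 mm) of the other cap, to be left alone: same white ribbed plastic, but wider and lower, 68 mm diameter, 30 mm tall; on the other side of the jug from the snap cap.
- tumbler_center (a point): Centre (half-way up) of a glass tumbler, 66 mm diameter, 85 mm tall; a bystander.
- carafe_center (a point): Centre (half-way up) of a small glass carafe, 80 mm diameter, 115 mm tall; a bystander.
- pitcher_center (a point): Centre (half-way up) of a steel milk pitcher with one handle, 84 mm diameter, 95 mm tall; a bystander.
Not all that is in view belongs to the job. What is shaped like the cap but blue is not meant.

How it is judged (in metres and radians):
On the way, in this order (a step that is already met when the one before it is completed fails the run):
1. the snap cap is upright and centred over the jug's neck, not yet clicked (horizontal distance between cap_center and collar below 0.005 m and angle between cap_center's own z axis and vertical below 0.12 rad and z of cap_center in the frame of collar between 0.029 and 0.055 m), for 0.05 s.
2. the cap has clicked past the snap balls, upright and centred (horizontal distance between cap_center and collar below 0.005 m and angle between cap_center's own z axis and vertical below 0.12 rad and z of cap_center in the frame of collar below 0.027 m), for 0.1 s.
At the end, for the whole second after the job is handed in: The snap cap is upright (0.12 rad) and centred (5 mm) on the neck, its centre less than 22.5 mm above the collar (rim within 2.5 mm of home), the seal down more than 6.5 mm, at rest, the robot still holding it down (over 2 N of touch) through the last second (horizontal distance between cap_center and collar below 0.005 m and angle between cap_center's own z axis and vertical below 0.12 rad and z of cap_center in the frame of collar between 0.017 and 0.0225 m and value of joint seal above 0.0065 m and contact force between any of the fingers, the arm and cap above 2 N and linear speed of cap below 0.02 m/s); the arm keeps its last pose, push and grip.
It fails at once if the wide cap is moved more than 30 mm (distance of widecap_center from where it was at the start of the episode above 0.03 m).
It fails at once if the tumbler is moved more than 30 mm or tipped over (distance of tumbler_center from where it was at the start of the episode above 0.03 m or angle between tumbler_center's own z axis and vertical above 0.5 rad).
It fails at once if the carafe is moved more than 30 mm or tipped over (distance of carafe_center from where it was at the start of the episode above 0.03 m or angle between carafe_center's own z axis and vertical above 0.5 rad).
It fails at once if the pitcher is moved more than 30 mm or tipped over (distance of pitcher_center from where it was at the start of the episode above 0.03 m or angle between pitcher_center's own z axis and vertical above 0.5 rad).
It also fails if it takes over 43 s, if anything falls off the work surface, if the arm or the gripper's body presses on something with over 40 N, if the wrist force passes 120 N, or if a joint passes its speed limit or range.

## Working session

There is one attempt and no reset: what is moved stays moved. The work goes in short steps, each a Python script; the robot and the scene stay as the last script left them, time stands still between calls to the robot, and variables do not carry over. Pictures are saved under pics/ and viewed, at most 10 in all, crops included, and the job is handed in when it is done.

```bash
mkdir -p pics
python3 - <<'E'
from station import ctrl
import cv2,numpy as np
for n in("side","top"):
    im=ctrl.snapshot(n);cv2.imwrite(f"pics/{n}0.png",im[:,:,::-1])
    c=ctrl.calibration(n);print(n,np.round(c["camera_matrix"],1).tolist(),np.round(c["cam_to_world"],3).tolist())
    for t in("cap_center","collar","widecap_center","seal","balls","jug_foot"):
        print(t,[(np.round(d["centre"],1).tolist(),round(d["p"],2)) for d in ctrl.spot_in(t,n)])
print(ctrl.get_clock(),ctrl.get_orientation(),ctrl.get_contact_force())
E
```

```text
side [[503.2, 0.0, 275.5], [0.0, 503.2, 212.5], [0.0, 0.0, 1.0]] [[0.847, -0.332, 0.415, -36.095], [-0.531, -0.497, 0.687, -946.534], [-0.022, -0.802, -0.597, 970.68], [0.0, 0.0, 0.0, 1.0]]
cap_center [([297.9, 328.1], 0.78), ([292.9, 363.6], 0.74), ([261.6, 341.4], 0.71), ([289.4, 222.4], 0.35)]
collar [([289.4, 225.3], 0.64)]
widecap_center [([207.7, 210.5], 0.74)]
seal []
balls [([292.2, 224.2], 0.65)]
jug_foot []
top [[460.2, 0.0, 282.6], [0.0, 460.2, 211.7], [0.0, 0.0, 1.0]] [[-0.01, -0.996, 0.083, 412.768], [-1.0, 0.008, -0.021, 17.45], [0.02, -0.083, -0.996, 1446.166], [0.0, 0.0, 0.0, 1.0]]
cap_center [([371.8, 241.4], 0.8), ([395.2, 267.8], 0.73), ([363.1, 278.4], 0.54)]
collar [([264.6, 187.6], 0.84)]
widecap_center [([191.5, 241.1], 0.72)]
seal []
balls [([265.4, 189.3], 0.59)]
jug_foot [([222.6, 146.1], 0.67), ([267.3, 185.4], 0.62)]
0.7 [ 2.28369117e-01  9.73574623e-01 -1.23115202e-05 -5.02199396e-06] [-0.00251486  0.34926445  0.68209966]
```

View pics/side0.png

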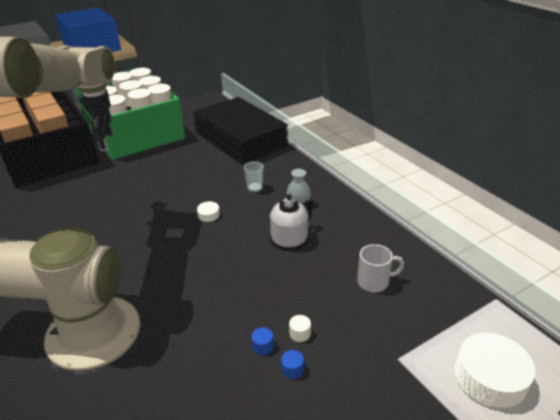

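View pics/top0.png

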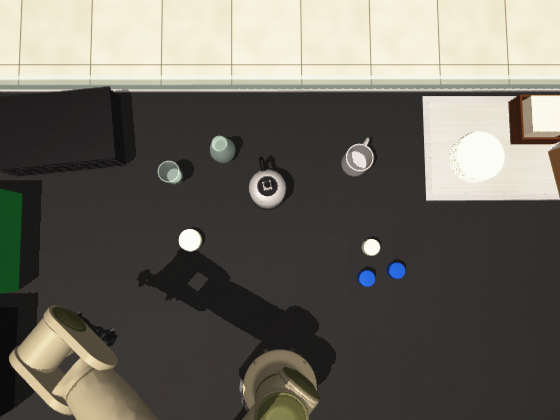

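The white snap cap is at top (371,247) and side (300,328), with two blue look-alikes next to it. The wide cap is at top (190,240). The jug is at top (267,187), with its neck at side (289,203). Next I'll enlarge these areas and measure.

```bash
cat > h.py <<'E'
from station import ctrl
import cv2,numpy as np
C={n:ctrl.calibration(n) for n in("side","top")}
def ray(n,p):
    K,T=np.array(C[n]["camera_matrix"]),np.array(C[n]["cam_to_world"])
    return T[:3,3],T[:3,:3]@np.linalg.solve(K,[p[0],p[1],1])
def at(n,p,z):
    o,d=ray(n,p);return o+d*(z-o[2])/d[2]
def proj(n,P):
    K,T=np.array(C[n]["camera_matrix"]),np.array(C[n]["cam_to_world"])
    q=K@(T[:3,:3].T@(np.array(P)-T[:3,3]));return q[:2]/q[2]
def tri(ps,pt):
    A=np.zeros((3,3));b=np.zeros(3);R=[ray("side",ps),ray("top",pt)]
    for o,d in R:
        d=d/np.linalg.norm(d);M=np.eye(3)-np.outer(d,d);A+=M;b+=M@o
    X=np.linalg.solve(A,b);return X
E
python3 - <<'E'
from h import *
for n,(x,y) in(("top",(371,247)),("side",(300,328))):
    im=cv2.imread(f"pics/{n}0.png");c=im[y-18:y+18,x-18:x+18].astype(int)
    w=((c.min(2)>110)).astype(np.uint8)
    _,_,st,ce=cv2.connectedComponentsWithStats(w);i=1+st[1:,4].argmax()
    p=ce[i]+[x-18,y-18];print(n,p,st[i],[at(n,p,z).round(1).tolist() for z in(20,30,40)])
a=cv2.imread("pics/top0.png")[150:220,230:300];b=cv2.imread("pics/side0.png")[185:255,255:325]
cv2.imwrite("pics/c1.png",np.hstack([cv2.resize(q,(400,400),interpolation=cv2.INTER_CUBIC) for q in(a,b)]))
E
```

```text
top [370.82845188 246.93723849] [  9  10  18  17 239] [[419.9, -285.7, 20.0], [419.9, -283.5, 30.0], [419.8, -281.4, 40.0]]
side [299.41152263 327.16666667] [  7   5  22  26 486] [[425.4, -279.7, 20.0], [420.5, -286.7, 30.0], [415.7, -293.7, 40.0]]
```

View pics/c1.png

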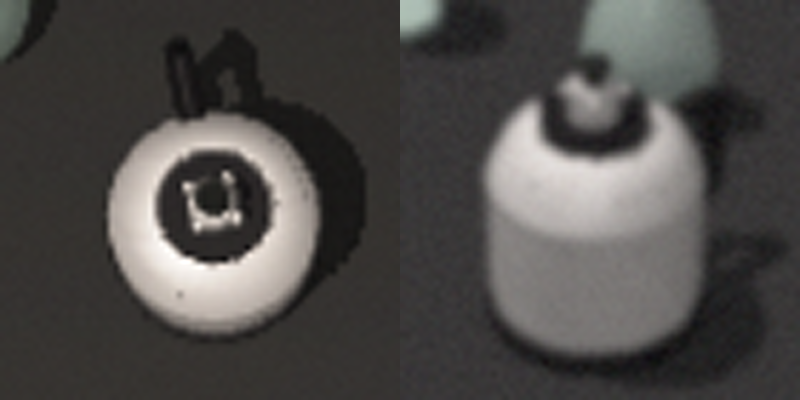

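The crop shows the collar disc at top ≈(267.5,186), the seal just off its centre, and the handle pointing away to +x. I'll fit silhouettes next.

```bash
cat >> h.py <<'E'
from scipy.optimize import least_squares
t=np.linspace(0,2*np.pi,48)
def sil(n,x,y,rz):  # centroid of silhouette of stacked circles (r,z)
    P=np.array([proj(n,(x+r*np.cos(a),y+r*np.sin(a),z)) for r,z in rz for a in t],np.float32)
    m=cv2.moments(cv2.convexHull(P));return np.array([m["m10"],m["m01"]])/m["m00"]
def fit(n,p,rz,x0): return least_squares(lambda v:sil(n,*v,rz)-p,x0).x
def blob(im,n,x,y,h,test):
    c=im[y-h:y+h,x-h:x+h].astype(int);w=test(c).astype(np.uint8)
    k,_=cv2.findContours(w,cv2.RETR_EXTERNAL,cv2.CHAIN_APPROX_NONE);k=max(k,key=cv2.contourArea)
    f=cv2.drawContours(w*0,[k],-1,1,-1);m=cv2.moments(f,True)
    return np.array([m["m10"],m["m01"]])/m["m00"]+[x-h,y-h],cv2.boundingRect(k),int(m["m00"])
E
python3 - <<'E'
from h import *
br=lambda c:c.min(2)>100
T=cv2.imread("pics/top0.png");S=cv2.imread("pics/side0.png")
cap=[(25.3,0),(25.3,40)]
for n,im,x,y in(("top",T,371,247),("side",S,300,328)):
    p,bb,a=blob(im,n,x,y,18,br);print("cap",n,p,bb,a,fit(n,p,cap,(420,-283)).round(1))
# collar: dark disc inside the bright jug
p,bb,a=blob(T,"top",267,186,12,lambda c:(c.max(2)<110)&(np.hypot(*np.mgrid[-12:12,-12:12])<12))
print("collar top",p,bb,a,fit("top",p,[(29,125)],(600,30)).round(1))
p,bb,a=blob(T,"top",267,187,24,br);print("jug top (incl dome)",p,bb,a,at("top",p,70).round(1))
for q in((267.0,185.7),):print("balls",at("top",q,139).round(1))
# side image body: left/right edges around row 230
row=S[228:240,255:325].min(2).mean(0);e=np.abs(np.diff(row));print("side row",row.round(0).tolist())
for X,Y in((600,30),(595,35)):print([proj("side",(X,Y,z)).round(1).tolist() for z in(0,125,157)])
print([at("side",(255+x/5.714,185+y/5.714),z).round(1).tolist() for x,y,z in((197,62,157),(195,108,125))])
E
```

```text
cap top [370.74180328 246.8852459 ] (9, 10, 18, 17) 244 [ 420.1 -284.9]
cap side [299.41245136 327.27821012] (7, 4, 22, 28) 514 [ 425.2 -279.9]
collar top [267.0295082  185.72131148] (3, 2, 20, 20) 305 [600.  30.]
jug top (incl dome) [266.71349353 188.3207024 ] (6, 7, 37, 38) 1082 [598.8  35.3  70. ]
balls [597.   33.5 139. ]
side row [55.0, 55.0, 55.0, 54.0, 55.0, 55.0, 53.0, 54.0, 55.0, 55.0, 54.0, 54.0, 54.0, 56.0, 59.0, 73.0, 98.0, 116.0, 122.0, 124.0, 125.0, 125.0, 123.0, 122.0, 120.0, 120.0, 119.0, 118.0, 117.0, 118.0, 117.0, 118.0, 119.0, 118.0, 118.0, 117.0, 118.0, 118.0, 117.0, 117.0, 117.0, 116.0, 115.0, 114.0, 114.0, 113.0, 112.0, 110.0, 107.0, 105.0, 98.0, 84.0, 63.0, 44.0, 34.0, 35.0, 35.0, 36.0, 37.0, 36.0, 36.0, 36.0, 40.0, 43.0, 47.0, 49.0, 50.0, 52.0, 54.0, 54.0]
[[289.4, 239.6], [289.2, 205.9], [289.1, 196.7]]
[[287.1, 239.3], [286.8, 205.6], [286.7, 196.5]]
[[603.3, 33.2, 157.0], [605.3, 38.4, 125.0]]
```

```bash
sed -i 's/,x0).x/,x0,diff_step=1e-2).x/' h.py
python3 - <<'E'
from h import *
T=cv2.imread("pics/top0.png");S=cv2.imread("pics/side0.png")
cap=[(25.3,0),(25.3,40)]
def up(im,x,y,h):  # 8x upsample, returns gray and map to full px
    c=cv2.resize(im[y-h:y+h,x-h:x+h].min(2),None,fx=8,fy=8,interpolation=cv2.INTER_CUBIC);return c
def big(w,x,y,h):
    k,_=cv2.findContours(w.astype(np.uint8),cv2.RETR_EXTERNAL,cv2.CHAIN_APPROX_NONE)
    k=max(k,key=cv2.contourArea);m=cv2.moments(k)
    p=np.array([m["m10"],m["m01"]])/m["m00"];return (p+.5)/8-.5+[x-h,y-h],np.array(cv2.boundingRect(k))/8,m["m00"]/64
def pa(n,x,y,rz):
    P=np.array([proj(n,(x+r*np.cos(a),y+r*np.sin(a),z)) for r,z in rz for a in t],np.float32);k=cv2.convexHull(P)
    return cv2.contourArea(k),(np.ptp(P,axis=0))
for n,im,x,y in(("top",T,371,247),("side",S,300,328)):
    for th in(80,105,130):
        p,bb,a=big(up(im,x,y,18)>th,x,y,18);f=fit(n,p,cap,(420,-283));print("cap",n,th,p.round(2),bb,a,f.round(1),pa(n,*f,cap))
for th in(70,100,130):
    g=up(T,267,186,12);yy,xx=np.mgrid[:192,:192];w=(g<th)&(np.hypot(xx-96,yy-96)<94)
    p,bb,a=big(w,267,186,12);f=fit("top",p,[(29,125)],(600,30));print("collar",p.round(2),bb,a,f.round(1),pa("top",*f,[(29,125)]))
for th in(70,90,110):
    g=up(S,289,205,13)
    w=(g<th)
    k,_,st,ce=cv2.connectedComponentsWithStats(w.astype(np.uint8))
    print("side dark",[(s[:4]/8+[276,192,0,0]).round(1).tolist()+[s[4]/64] for s in st[1:] if s[4]>300])
cv2.imwrite("pics/c2.png",cv2.resize(S[190:220,270:310],(800,600),interpolation=cv2.INTER_CUBIC))
E
```

```text
cap top 80 [370.65 246.93] [ 8.5    9.625 19.125 17.5  ] 254.765625 [ 420.  -284.6] (252.76062374259345, array([18.949707, 16.572784], dtype=float32))
cap top 105 [370.82 246.9 ] [ 9.125  9.75  18.25  17.125] 237.875 [ 420.1 -285.1] (252.8310589606408, array([18.954224, 16.572464], dtype=float32))
cap top 130 [371.15 246.85] [10.25   9.875 17.    16.75 ] 219.171875 [ 420.2 -286.2] (252.96474322956055, array([18.962677, 16.571945], dtype=float32))
cap side 80 [299.43 327.42] [ 6.375  3.875 23.375 28.5  ] 545.96875 [ 425.  -280.3] (498.8761585354805, array([21.148193, 27.339203], dtype=float32))
cap side 105 [299.43 327.24] [ 6.75   4.5   22.625 27.   ] 497.65625 [ 425.3 -279.8] (498.4743463424966, array([21.140106, 27.326385], dtype=float32))
cap side 130 [299.16 326.59] [ 7.125  4.75  21.75  25.75 ] 434.0390625 [ 425.9 -277.8] (497.0377217824571, array([21.110718, 27.281097], dtype=float32))
collar [267.04 185.78] [ 2.875  2.75  19.25  19.   ] 284.4296875 [598.8  33.5] (312.2881122834515, array([20.04663 , 19.865692], dtype=float32))
collar [267.04 185.69] [ 2.5  2.5 20.  19.5] 303.421875 [599.1  33.5] (312.27296468708664, array([20.046265, 19.865051], dtype=float32))
collar [267.08 185.64] [ 2.375  2.25  20.625 20.   ] 319.5703125 [599.2  33.4] (312.2619184239302, array([20.04602 , 19.864609], dtype=float32))
side dark [[276.0, 192.0, 22.2, 20.1, np.float64(216.078125)]]
side dark [[276.0, 192.0, 22.6, 20.5, np.float64(259.71875)]]
side dark [[276.0, 192.0, 26.0, 20.8, np.float64(338.046875)]]
```

View pics/c2.png

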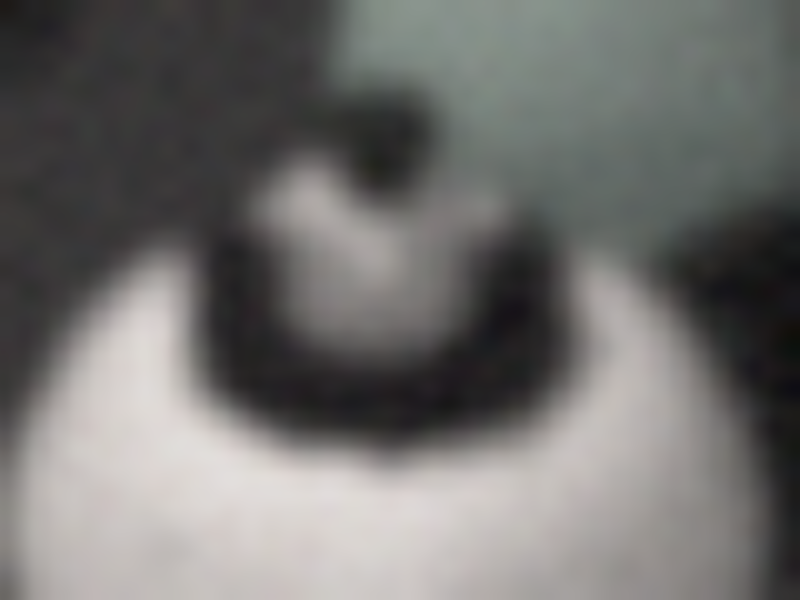

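The second-camera zoom shows the collar at side cols 279.8–298.6, with its front edge at row ≈211.4. The two cameras disagree by about (5,5) mm, and by the same amount for cap and collar. So I'll centre the cap with two perpendicular grasps, then photograph it at its known robot position to remove that bias.

```bash
cat >> h.py <<'E'
QY=[0,1,0,0]; s=2**-.5; QX=[s,s,0,0]; QXn=[s,-s,0,0]; QYn=[1,0,0,0]
E
python3 - <<'E'
from h import *
for n,q in(("QY",QY),("QYn",QYn),("QX",QX),("QXn",QXn)):
    print(n,[None if (j:=ctrl.ik(p,q)) is None else np.round(j,2).tolist() for p in((422,-283,8),(600,35,160))])
E
```

```text
QY [[-0.82, 0.57, 1.77, -0.0, 0.79, -2.39], [-0.14, 0.54, 1.35, -0.0, 1.25, -1.71]]
QYn [[-0.82, 0.57, 1.77, -0.0, 0.79, 0.75], [-0.14, 0.54, 1.35, -0.0, 1.25, 1.43]]
QX [[-0.82, 0.57, 1.77, -0.0, 0.79, -0.82], [-0.14, 0.54, 1.35, -0.0, 1.25, -0.14]]
QXn [[-0.82, 0.57, 1.77, -0.0, 0.79, 2.32], None]
```

Run:
```python
from h import *
X,Y=422,-283
ctrl.move_to([X,Y,150],QYn);ctrl.servo_line([X,Y,8],v=120)
ctrl.grasp();print(ctrl.get_gripper_width(),ctrl.get_gripper_force(),ctrl.get_clock());ctrl.ungrasp()
ctrl.servo_line([X,Y,75],v=150);ctrl.move_to([X,Y,75],QX);ctrl.servo_line([X,Y,8],v=120)
ctrl.grasp();print(ctrl.get_gripper_width(),ctrl.get_gripper_force(),ctrl.get_ee_pos());ctrl.ungrasp()
ctrl.servo_line([X,Y,110],v=200);ctrl.move_to([480,-90,250],QX)
for n in("top","side"): cv2.imwrite(f"pics/{n}1.png",ctrl.snapshot(n)[:,:,::-1])
print(ctrl.get_clock())
T=cv2.imread("pics/top1.png");S=cv2.imread("pics/side1.png")
cap=[(25.3,0),(25.3,40)]
for n,im in(("top",T),("side",S)):
    q=proj(n,(X,Y,20)).round().astype(int)
    g=im[q[1]-20:q[1]+20,q[0]-20:q[0]+20].min(2)
    g=cv2.resize(g,None,fx=8,fy=8,interpolation=cv2.INTER_CUBIC)
    for th in(80,105):
        k,_=cv2.findContours((g>th).astype(np.uint8),0,1);k=max(k,key=cv2.contourArea);m=cv2.moments(k)
        p=(np.array([m["m10"],m["m01"]])/m["m00"]+.5)/8-.5+q-20
        print(n,p.round(2),m["m00"]/64,fit(n,p,cap,(420,-283)).round(1))
cv2.imwrite("pics/v1.png",np.hstack([cv2.resize(T[140:300,230:430],(400,320)),cv2.resize(S[180:340,200:400],(400,320))]))
```

```text
48.288263563094475 61.55665051715914 5.2333
48.77016466962946 61.87028216198087 [ 422.30089229 -283.27977598    8.94241186]
11.0333
top [370.02 247.4 ] 254.3984375 [ 418.5 -282.6]
top [370.2  247.39] 237.25 [ 418.6 -283.1]
side [298.59 327.3 ] 540.5546875 [ 423.5 -278.8]
side [298.56 327.07] 497.0546875 [ 423.9 -278.2]
```

View pics/v1.png

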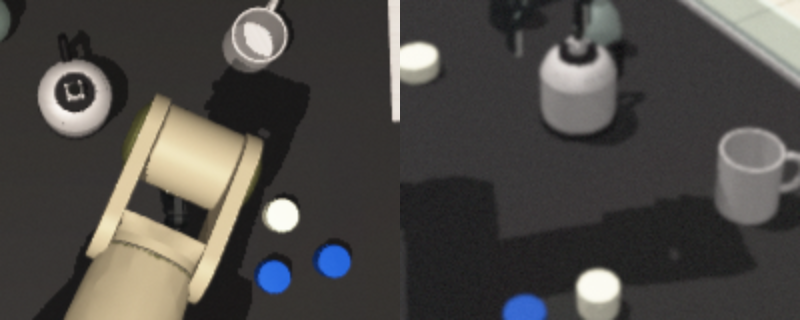

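The view shows the cap standing alone at top ≈(370,247), not tipped, with the jug unobstructed. The grasp position gives the camera bias, so the collar should be near (602.7, 33). I'll grasp, lift, hover above the neck and check with the side camera.

Run:
```python
from h import *
X,Y=422,-283
ctrl.move_to([X,Y,110],QX);ctrl.servo_line([X,Y,7],v=120);ctrl.grasp();e=ctrl.get_ee_pos()
print("grasp ee",e,ctrl.get_gripper_width());f0=ctrl.get_contact_force()
ctrl.servo_line([X,Y,230],v=200);ctrl.move_to([602.5,33,230],QX)
ctrl.servo_line([602.5,33,e[2]+125+42],v=100)
h=ctrl.get_ee_pos();print("hover",h,ctrl.get_gripper_width(),ctrl.get_contact_force(),ctrl.get_clock())
for n in("side","top"): cv2.imwrite(f"pics/{n}2.png",ctrl.snapshot(n)[:,:,::-1])
S=cv2.imread("pics/side2.png");cv2.imwrite("pics/v2.png",cv2.resize(S[165:225,250:330],(800,600),interpolation=cv2.INTER_CUBIC))
# side-camera bias measured at the known cap
cap=[(25.3,0),(25.3,40)];b=np.array([298.57,327.2])-sil("side",422.3,-283.3,cap);print("side px bias",b)
p=sil("side",602.7,33,[(29,125)])+b;print("expected collar side px",p)
P=np.array([proj("side",(602.7+29*np.cos(a),33+29*np.sin(a),125)) for a in t])+b
print("expected cols",P.min(0),P.max(0))
```

```text
grasp ee [ 422.2623392  -283.20705775    7.79018256] 48.98245334153866
hover [602.80819276  32.75395228 175.45725417] 48.74038771778783 [1.1221072  0.15566807 0.13707306] 16.775
side px bias [-0.6406391  -1.52208436]
expected collar side px [288.76858275 203.67962147]
expected cols [278.65330603 197.75483617] [298.87032395 209.60936958]
```

View pics/v2.png

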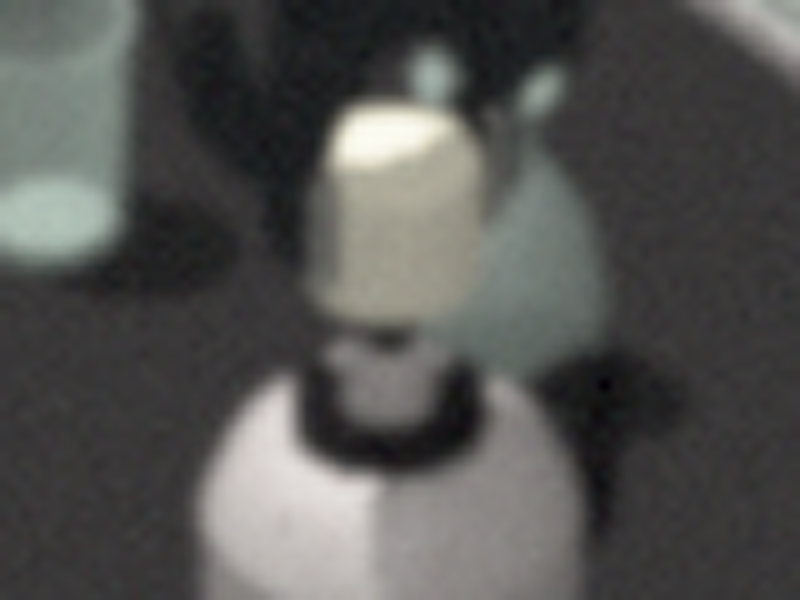

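Hover view: the collar spans crop cols 297–487 (centre px 288.7, as expected) and the cap is nearly coaxial with it. Next I'll check the depth direction using the rows.

Run:
```python
from h import *
b=np.array([-.64,-1.52])
def ext(x,y,r,z):
    P=np.array([proj("side",(x+r*np.cos(a),y+r*np.sin(a),z)) for a in t])+b;return P.min(0).round(2),P.max(0).round(2)
print("cap rim",ext(602.8,32.75,25.3,167.7),"cap top",ext(602.8,32.75,25.3,207.7))
print("stud",ext(602.8,32.75,13,125),"seal top",ext(602.8,32.75,9.5,157),"collar",ext(602.8,32.75,29,125))
for f,x in(("side2",288),("side2",285),("side2",291)):
    print(f,x,cv2.imread(f"pics/{f}.png")[170:214,x].min(1).tolist())
print("side0 289",cv2.imread("pics/side0.png")[188:214,289].min(1).tolist())
S=cv2.imread("pics/side2.png")
for r in(182,188,193,209): print(r,S[r,272:306].min(1).tolist())
```

```text
cap rim (array([279.78, 186.31]), array([297.74, 196.49])) cap top (array([279.55, 174.48]), array([297.82, 184.48]))
stud (array([284.31, 200.98]), array([293.37, 206.29])) seal top (array([285.42, 192.54]), array([292.14, 196.38])) collar (array([278.73, 197.79]), array([298.95, 209.64]))
side2 288 [42, 46, 52, 55, 74, 133, 203, 234, 241, 238, 222, 182, 160, 155, 153, 151, 145, 142, 140, 140, 140, 143, 139, 142, 140, 139, 124, 89, 54, 59, 93, 121, 123, 124, 121, 119, 107, 79, 45, 25, 20, 40, 85, 132]
side2 285 [29, 29, 32, 30, 43, 97, 166, 218, 233, 236, 226, 188, 159, 154, 152, 142, 144, 138, 141, 137, 139, 138, 139, 138, 141, 136, 119, 89, 84, 106, 122, 117, 111, 111, 115, 108, 88, 60, 38, 27, 34, 71, 139, 199]
side2 291 [83, 107, 122, 120, 116, 139, 197, 234, 235, 221, 182, 161, 154, 152, 154, 153, 145, 141, 139, 140, 139, 136, 139, 141, 139, 138, 124, 98, 90, 100, 114, 118, 119, 113, 110, 107, 94, 64, 34, 23, 25, 40, 83, 124]
side0 289 [135, 133, 133, 132, 126, 113, 83, 52, 44, 39, 38, 61, 102, 140, 150, 145, 129, 117, 103, 80, 51, 30, 36, 45, 93, 158]
182 [47, 44, 38, 32, 29, 27, 23, 31, 40, 60, 92, 128, 150, 159, 157, 160, 160, 155, 156, 154, 153, 153, 153, 152, 143, 130, 101, 87, 80, 83, 101, 112, 108, 95]
188 [35, 41, 53, 56, 46, 39, 29, 36, 60, 81, 93, 104, 127, 141, 142, 141, 140, 143, 142, 139, 138, 138, 137, 133, 130, 128, 127, 127, 130, 128, 123, 115, 114, 115]
193 [47, 53, 52, 57, 54, 57, 51, 57, 78, 96, 106, 117, 131, 138, 137, 145, 142, 139, 141, 141, 138, 136, 136, 130, 127, 127, 123, 121, 124, 119, 118, 116, 113, 105]
209 [131, 175, 196, 207, 211, 214, 201, 165, 112, 67, 41, 36, 32, 27, 28, 19, 25, 30, 24, 23, 26, 23, 23, 28, 45, 71, 105, 125, 128, 130, 124, 121, 109, 91]
```

Relative to the cap in the same picture, the stud sits about 0.4 px lower, which is roughly 2 mm toward the camera. I'll shift a little that way and come down while watching the forces.

Run:
```python
from h import *
X,Y=602.2,32.4;G=7.79
for c in(45,40,37,36,35,34,33):
    ctrl.servo_line([X,Y,125+c-20+G],v=40)
    if c==45: ctrl.sleep(.15)
    e=ctrl.get_ee_pos();f=ctrl.get_contact_force();print(c,(e-[0,0,105+G+0]).round(2),np.round(f,2),np.round(ctrl.get_moment(),3))
    if np.hypot(f[0],f[1])>6 or abs(f[2])>12: print("stop");break
print(ctrl.get_clock())
```

```text
45 [602.32  32.4   45.25] [-0.5  -0.14 -0.05] [-0.017  0.013 -0.031]
40 [602.05  32.41  39.66] [-0.3   1.31 -0.36] [ 0.02   0.021 -0.006]
37 [602.12  32.41  36.81] [ 0.16 -0.21 -0.67] [-0.019 -0.033  0.038]
36 [602.19  32.4   35.98] [ 0.16  0.14 -0.93] [-0.031 -0.023 -0.016]
35 [602.18  32.38  34.93] [-0.14 -0.6  -0.27] [0.027 0.011 0.01 ]
34 [602.3   32.56  34.3 ] [-0.48  0.97  3.19] [ 0.254  0.13  -0.032]
33 [602.43  32.64  33.65] [-1.2   2.02  5.34] [ 0.334  0.208 -0.017]
19.125
```

Contact comes at the balls as expected, with a small sideways force of (-1.2,+2.0) N. I'll follow that force before pushing through.

Run:
```python
from h import *
X,Y=602.2,32.4;G=7.79
def rd(c):
    ctrl.sleep(.1);e=ctrl.get_ee_pos();f=np.mean([ctrl.get_contact_force() for _ in range(4)],0)
    print(c,X,Y,(e-[0,0,105+G]).round(2),np.round(f,2),np.round(ctrl.get_moment(),3));return f
c=33.3
for i in range(5):
    ctrl.servo_line([X,Y,105+c+G],v=40);f=rd(c)
    if np.hypot(f[0],f[1])<.7: break
    X+=np.clip(.4*f[0],-.8,.8);Y+=np.clip(.4*f[1],-.8,.8)
print(ctrl.get_clock(),ctrl.get_gripper_width())
```

```text
33.3 602.2 32.4 [602.29  32.65  33.71] [-0.9   2.36  5.41] [ 0.45   0.312 -0.009]
33.3 601.839271812317 33.199999999999996 [602.02  33.19  33.77] [-0.79  1.61  6.  ] [ 0.272  0.302 -0.052]
33.3 601.522812969847 33.84360041842223 [601.91  33.51  33.85] [-0.33  0.21  4.94] [ 0.056  0.103 -0.034]
20.175 48.41181621649765
```

Run:
```python
from h import *
X,Y=601.6,33.75;G=7.79
for c in(32.5,31.5,30.5,29.5,28.5,27,25,23,22,21,20,19):
    ctrl.servo_line([X,Y,105+c+G],v=25)
    e=ctrl.get_ee_pos();f=ctrl.get_contact_force();print(c,(e-[0,0,105+G]).round(2),np.round(f,1),round(ctrl.get_gripper_width(),2))
    if np.linalg.norm(f)>35: break
ctrl.sleep(.3);print(ctrl.get_ee_pos()-[0,0,105+G],ctrl.get_contact_force(),ctrl.get_clock())
cv2.imwrite("pics/v3.png",cv2.resize(ctrl.snapshot("side")[165:225,250:330,::-1],(800,600),interpolation=cv2.INTER_CUBIC))
```

```text
32.5 [602.23  33.39  33.44] [0.5 0.1 7. ] 48.93
31.5 [602.33  33.39  32.53] [-0.4  0.3  7. ] 48.69
30.5 [602.23  33.39  31.25] [0.6 0.1 5.9] 48.79
29.5 [601.85  33.47  29.45] [ 1.4 -0.8  0.7] 48.62
28.5 [601.52  33.59  27.62] [ 3.1 -1.6 -5.3] 48.59
27 [601.42  33.64  26.37] [ 3.7 -1.9 -6.4] 48.33
25 [601.53  33.64  25.63] [-1.2 -2.   2.9] 48.92
23 [601.68  33.74  23.43] [-1.3 -2.3  4.7] 48.75
22 [601.68  33.72  22.5 ] [-2.1 -1.7  6. ] 48.7
21 [601.67  33.74  21.59] [-2.9 -2.3  7.9] 48.68
20 [601.69  33.73  20.73] [-2.5 -1.9  7.7] 48.89
19 [601.7   33.73  20.04] [-3.9 -1.4  9.3] 48.78
[601.70531114  33.70771145  20.05980453] [-3.78389926 -2.00666428 10.71373706] 23.475
```

View pics/v3.png

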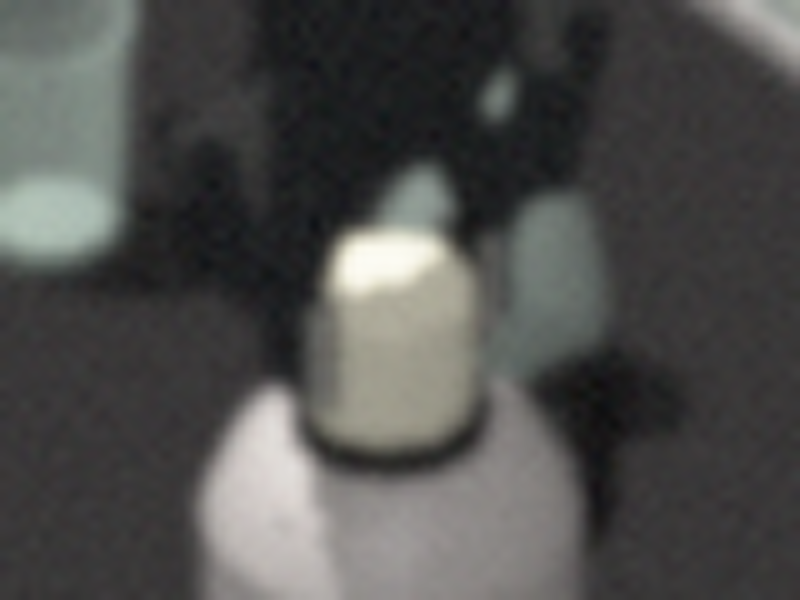

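The click came at about 29 mm and the cap is now upright on the black collar. I'll push further to confirm the rigid stop, then hand in while holding.

Run:
```python
from h import *
X,Y=601.7,33.7;G=7.79
for c in(18.3,17.6,16.9,16.2):
    ctrl.servo_line([X,Y,105+c+G],v=20);ctrl.sleep(.15)
    e=ctrl.get_ee_pos();f=ctrl.get_contact_force();print(c,(e-[0,0,105+G]).round(2),np.round(f,1))
    if f[2]>20: break
print(ctrl.get_clock())
```

```text
18.3 [601.73  33.73  20.02] [-6.4 -2.1 14.2]
17.6 [601.74  33.7   19.95] [-8.8 -1.8 17.5]
16.9 [601.75  33.73  19.96] [-10.2  -1.1  24. ]
24.725
```

The cap has reached the rigid stop at 20.0 mm, pressed with 24 N.

```bash
python3 -c "
from station import ctrl
ctrl.sleep(.3);print(ctrl.get_ee_pos(),ctrl.get_contact_force());print(ctrl.hand_in())"
```

```text
[601.76538753  33.70091442 132.77596839] [-11.29188284  -1.90553667  23.26498685]
the job is handed in; nothing more can be done
None
```

The snap cap is clicked on and fully home on the jug's collar, its centre 20 mm above it by arm position, and I handed the job in with the arm still pressing it down at about 23 N; no verdict was returned.

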